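# Clamp a flow chip against its seal with the recessed thumbwheel

### The arm

A 6-joint arm with a two-finger parallel gripper is mounted at the origin on a cart in front of the work surface, level with it; the furniture and walls round the work are solid. World frame = base frame: x ahead of the robot, y to its left, z up, the work surface at z = 0. Lengths are in m, angles in degrees, forces in N, time in s.
With the tool pointing down it reaches from about 0.325 to 0.775 m from the base axis. Payload 5.5 kg.
Tool frame: the origin (TCP) lies midway between the tips of the shut fingers; the grasp point (between the pads) lies robot.pinch_z behind it (robot.pinch_z is the distance from the TCP to the grasp point, in m); z points along the fingers, y is the line along which they close (so a half turn about z gives the same grasp; the last joint's range is limited). The gripper opens to 85 mm and grips with 20 to 120 N. Pads are 22 mm wide; open, the fingers measure 114 mm over their backs; the gripper's body (76 mm by 85 mm) begins 54 mm behind the grasp point. The pads swing forward as they close: fully open they stand 13 mm farther back than shut.
Start: joints at [-3.249, 5.22, 70.514, -0, 104.267, -3.249], TCP at [0.6, -0, 0.231] pointing down, gripper open.
Joint ranges: [-164.24, 164.24], [-49.07, 125.15], [9.68, 141.18], [-86.29, 266.29], [3.28, 154.24], [-151.56, 151.56]. Speed limits (degrees/s): [147.25, 147.25, 172.46, 180, 180, 180].

### API

Orientations are given as a 3x3 rotation matrix whose columns are the frame's x, y, z axes.
In Python, from rig import robot gives the robot as it stands. The module is installed in compiled form; this text tells all that it offers.
- The arm moves only by the tool send_rows, never from a script. Its argument "steps" is a list that holds one entry, the list of rows, each a list of 5 numbers: the opening in per cent of the stroke, from 0 (shut) to 100 (fully open), then the shift along the tool's x, y, z in cm, then the turn about the tool's z in degrees. In form: [[[gripper, dx, dy, dz, roll], ...]]. A call has 1 to 12 rows; each row shifts and turns the commanded pose from where the row before left it, along the tool's axes as they then stand; what a row does not reach is not made up. A row lasts 1/10 s, in which the tool goes at most 50 mm and 8.59 degrees, less where a joint would pass 70% of its speed; a pose out of reach is approached as far as the arm can. A call with a gripper value outside its range is refused whole. The fingers move at their own pace and stop on an object; "grip_force" is the grip in N (left out, the last holds). Time passes only in rows, so rows that do not move let the fingers close. It gives the time, the measured TCP pose, the force, the opening and the grip force at its end, in the units of the state.
- robot.get_state(): the state, without advancing time (a new reading comes with each control period).
- robot.read_camera(name): name is "scene" or "side" or "wrist"; returns a dict with "frame" (420x560x3 uint8, red, green, blue), "vertical_fov" (degrees; the focal length in pixels is half the picture's height over the tangent of half this angle, whatever the lens; pixels are square), "cx", "cy" (the principal point, pixels), "R" (3x3) and "t" (3): a world point X has camera coordinates R X + t. Camera axes: x right, y down, z forward; pixel columns grow to the right and rows downward; lengths in m; the calibration is good to about 2 mm. A picture is of the moment at which its call begins. There is no depth.
- robot.sign_off(): hands the job in; it is judged then, once.
The state is a dict: "t": time; "joint_pos": joint angles; "dq": joint speeds; "effort": joint torques, N m; "tcp_pos": TCP position; "eef_rot": TCP orientation; "ft_force": force on the tool from outside, world axes, zero at the start; "moment": the same for the moment, N m; "opening": finger opening in m; "gripper_force": force on a finger pad.
Only numpy, scipy, OpenCV 4.12 (cv2) and the standard library are available. Lean on these libraries where they do the work, as an engineer would, in place of code of your own. Each camera call takes 0.05 s, during which the arm holds its last target. There are 200 camera calls.

### The job

Lay the flow chip flat in the channel of the chip clamp, between the jaw and the spring-loaded seal bar, grip block upward, and let go of it. Then close the jaw with the clamp's recessed thumbwheel, stroking its small exposed rim with the shut fingertips and feeling for the resistance, until the chip is squeezed against the seal bar with about 6.5 N (at least 4 so that it seals, at most 10; the chip cracks above 15), and take the hand away. Press gently on the wheel (about 8 N: above 20 N its axle bends, too light and the finger slips), do not push the jaw or the bar by hand, and leave the bystanders where they stand.

Things in the scene. Friction and masses are not known exactly. Their poses are not given: they have to be found in the camera images.
- flow_chip: loose flow chip, 28 to 56 g: white plate 60 (x) x 26 (y) x 6 mm with a grey grip block 26 (x) x 14 (y) x 14 mm standing centrally on it, 20 mm high in all. Origin: centre of its underside, x along its length, z up through the block. Starts flat on the worktop, block upward. Either end may go to the seal bar. Take it by the block, across its 14 mm width
- chip_clamp: chip clamp, fixed on the worktop: grey base plate 176 (x) x 72 (y) mm. Origin: centre of its underside, z up. Along x: grey thumbwheel housing from -88 to -42 mm (44 mm wide, top 34 mm high), sliding aluminium jaw, open channel for the chip, seal bar, and the seal block behind it (36 mm high, with two brass hose stubs), which is bolted anywhere in 4 mm along x
- bed_mid (a point): point on the clamp's bed, 14 mm above the worktop, at x = 20, y = 0 of the clamp. Axes as the clamp's. The channel runs along x through it, 29 mm wide (chip 26), from the jaw to the seal bar, between two rails whose tops are 5.5 mm above the bed and slope inward to it, 33 mm apart at the top. A chip in it has its origin at bed height
- thumbwheel: black thumbwheel with a ribbed rubber tyre, 32 mm diameter, 10 mm wide, sunk in a slot 26 x 13 mm of the housing; only the top 5 mm of the rim stand out. Origin: its centre, on the axle, at (-65, 0, 23) mm of the clamp; axle along the clamp's y. Turns with 2.8 N of drag at the rim, which holds it where it is left
- wheel_apex (a point): highest point of the thumbwheel's rim, 39 mm above the worktop. Axes as the clamp's. Rack and pinion: rolling the rim's top towards the chip (clamp +x) by 4 mm moves the jaw 1 mm that way; rolling back opens it. The level force needed at the rim is the drag plus a quarter of the force squeezing the chip. Fingertip friction about 0.85 to 1.2. Needs several strokes of up to 15 mm
- jaw: aluminium sliding jaw, 46 mm wide, top 28 mm above the worktop, at the housing's end of the channel. Origin: on the clamp's axis, at worktop level, under the carriage's front; its x in the clamp's frame is -22 mm when fully back, up to 3 mm more at the start. The pad that meets the chip (25 mm wide, rubber face) stands on a set screw before it, its face 2 to 5 mm ahead, differently each time
- seal_bar: stiff spring-loaded steel bar, 27 mm wide, black rubber face, 15 to 24 mm above the worktop, at the far end of the channel. Origin: on the clamp's axis, at worktop level, under its face, which looks along clamp -x; its x in the clamp's frame is that of the face: 53 to 57 mm when free. Gives only 0.1 mm at 4 N, 0.3 mm at 10 N. 67 to 77 mm from the jaw's pad at the start, for the 60 mm chip
- vial: bystander: glass vial with black cap, 27 mm diameter, 74 mm high, standing in front of the clamp. Origin: centre of its underside
- petri_dish: bystander: round dish, 62 mm diameter, 15 mm high. Origin: centre of its underside
- bottle_dye: bystander: small brown bottle, 44 mm diameter, 78 mm high, behind the clamp. Origin: centre of its underside
Not all that is in view belongs to the job. There is more than one size of the flow_chip; the job needs the larger.

How it is judged (in metres and radians):
On the way:
1. The chip lies flat in the channel between jaw and seal bar, block upward, let go, not yet squeezed (z of flow_chip in the frame of chip_clamp between 0.0125 and 0.0155 m and y of flow_chip in the frame of chip_clamp between -0.0025 and 0.0025 m and angle between the x axis of flow_chip and the x axis of chip_clamp, either way round below 0.07 rad and angle between flow_chip's own z axis and vertical below 0.06 rad and x of flow_chip in the frame of jaw above 0.028 m and x of flow_chip in the frame of seal_bar below -0.028 m and contact force between the fingers and flow_chip below 0.1 N and contact force between seal_bar and flow_chip below 2 N), for 0.2 s.
At the end, for the whole second after the job is handed in: The chip lies flat in the channel (within 2.5 mm of its axis, 0.07 rad), block upward, squeezed between jaw and seal bar, with 4 to 10 N at the seal bar, at rest (z of flow_chip in the frame of chip_clamp between 0.0125 and 0.0155 m and y of flow_chip in the frame of chip_clamp between -0.0025 and 0.0025 m and angle between the x axis of flow_chip and the x axis of chip_clamp, either way round below 0.07 rad and angle between flow_chip's own z axis and vertical below 0.06 rad and contact force between seal_bar and flow_chip between 4 and 10 N and contact force between jaw and flow_chip above 3 N and linear speed of flow_chip below 0.005 m/s); the robot touches nothing.
It fails at once if The fingers press on the thumbwheel with more than 20 N (contact force between the fingers and thumbwheel above 20 N).
It fails at once if The chip is pressed against the seal bar with more than 15 N (contact force between seal_bar and flow_chip above 15 N).
It fails at once if The jaw or the seal bar is pushed by the fingers (more than 3 N) (contact force between the fingers and jaw above 3 N or contact force between the fingers and seal_bar above 3 N).
It fails at once if A bystander is shifted by more than 10 mm (distance of any of vial, petri_dish, bottle_dye from where it was at the start of the episode above 0.01 m).
It also fails if it takes over 72 s, if anything falls off the work surface, if the arm or the gripper's body presses on something with over 40 N, if the wrist force passes 120 N, or if a joint passes its speed limit or range.

## Working session

There is one attempt and no reset: what is moved stays moved. The work goes in short steps, Python scripts to look and compute and a tool call to move; the robot and the scene stay as the last step left them, time stands still between calls to the robot, and variables do not carry over. Pictures are saved under pics/ and viewed, at most 10 in all, crops included, and the job is handed in when it is done.

Besides the shell and the picture viewer there is one more tool, called after ">>>" as name(argument=value, ...), one argument or row to a line, values as JSON. send_rows: Moves the arm, as the interface text tells. Its arguments: {"type":"object","properties":{"steps":{"type":"array"},"grip_force":{"type":"number"}},"required":["steps"]}

```bash
mkdir -p pics
cat > h.py <<'E'
from rig import robot
import numpy as np, cv2
def cam(n):
    c=robot.read_camera(n); f=c["frame"]; c["f"]=f.shape[0]/2/np.tan(np.radians(c["vertical_fov"]/2)); c["R"]=np.array(c["R"]); c["t"]=np.array(c["t"]); return c
def ray(c,u,v):
    d=c["R"].T@np.array([(u-c["cx"])/c["f"],(v-c["cy"])/c["f"],1]); return -c["R"].T@c["t"],d
def plane(c,u,v,z):
    o,d=ray(c,u,v); return o+d*(z-o[2])/d[2]
def proj(c,X):
    p=c["R"]@np.array(X)+c["t"]; return c["cx"]+c["f"]*p[0]/p[2],c["cy"]+c["f"]*p[1]/p[2]
def save(n,img): cv2.imwrite(f"pics/{n}.png",img[:,:,::-1])
E
python3 - <<'E'
from h import *
import pickle
D={n:cam(n) for n in("scene","side","wrist")}
pickle.dump(D,open("d0.pkl","wb"))
a=[cv2.resize(D[n]["frame"],(400,300)) for n in("side","wrist")]
save("scene",cv2.resize(D["scene"]["frame"],(800,600))); save("sw",np.hstack(a))
for n in D: print(n,D[n]["f"],D[n]["cx"],D[n]["cy"],-D[n]["R"].T@D[n]["t"])
s=robot.get_state();print(s["t"],s["tcp_pos"],s["eef_rot"],s["ft_force"],s["opening"],robot.pinch_z)
E
```

```text
scene 407.20750917471486 278.56656510239264 209.1367863084852 [ 0.0120226  -0.59399201  0.69859866]
side 422.1933220082283 280.83128559238696 210.46770560947823 [0.86711942 0.43632495 0.96096492]
wrist 292.3844112292762 278.93633749620153 210.4316651194376 [0.5992188  0.0796601  0.37358274]
0.15 [5.99781170e-01 1.41851251e-05 2.30384580e-01] [[-1.59276170e-05  9.99998808e-01 -1.54413585e-03]
 [ 9.99999997e-01  1.60483177e-05  7.81547992e-05]
 [ 7.81794868e-05 -1.54413460e-03 -9.99998805e-01]] [-0.14728645 -1.38055461  0.44078094] 0.08582078788067901 0.0187
```

View pics/scene.png

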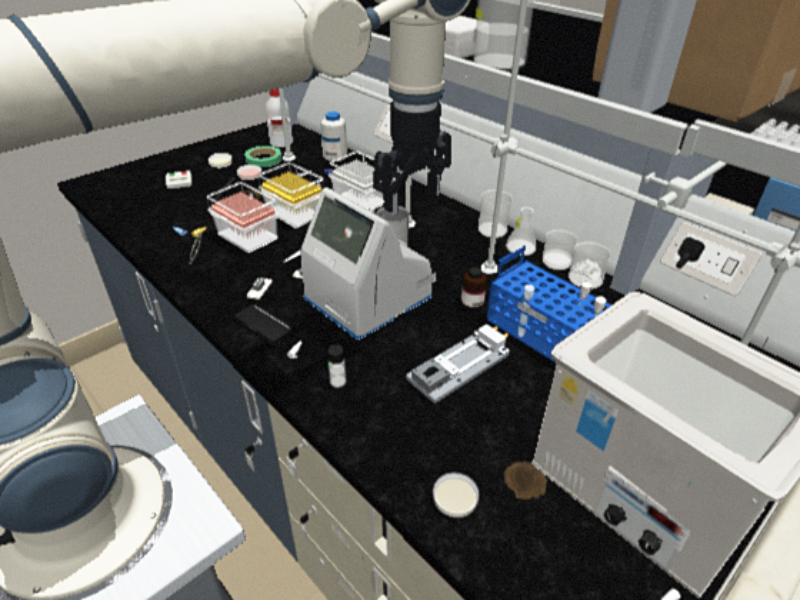

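View pics/sw.png

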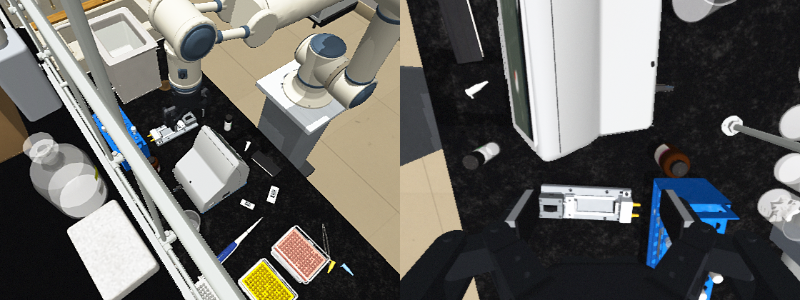

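Run:
```python
from h import *
import pickle
D=pickle.load(open("d0.pkl","rb"))
s=D["side"]; sc=D["scene"]; w=D["wrist"]
a=cv2.resize(s["frame"][240:310,310:410],(400,280),interpolation=cv2.INTER_CUBIC)
b=cv2.resize(s["frame"][145:215,200:300],(400,280),interpolation=cv2.INTER_CUBIC)
c=cv2.resize(sc["frame"][165:235,155:255],(400,280),interpolation=cv2.INTER_CUBIC)
d=cv2.resize(w["frame"][245:322,180:340],(400,192),interpolation=cv2.INTER_CUBIC); d=np.vstack([d,np.zeros((88,400,3),np.uint8)])
save("crop1",np.vstack([np.hstack([a,b]),np.hstack([c,d])]))
for u,v in((381,272),(346,286)): print("side",plane(s,u,v,.01))
print("scene",plane(sc,260*.7,288*.7,.01),plane(sc,296*.7,258*.7,.01))
for n,(u,v) in dict(vial=(337,385),dye=(474,302),dish=(456,505)).items(): print(n,plane(sc,u*.7,v*.7,0))
for u,v in((410,378),(435,398),(508,350),(485,326)): print("clampcorner",plane(sc,u*.7,v*.7,.01))
```

```text
side [0.44615308 0.26799346 0.01      ]
side [0.53746352 0.24628991 0.01      ]
scene [0.44050391 0.25476586 0.01      ] [0.55364006 0.29412351 0.01      ]
vial [ 0.39603299 -0.04413216  0.        ]
dye [ 0.72856215 -0.05012342  0.        ]
dish [ 0.37723772 -0.32532834  0.        ]
clampcorner [ 0.48838107 -0.12029785  0.01      ]
clampcorner [ 0.48722415 -0.17847984  0.01      ]
clampcorner [ 0.66028816 -0.18654592  0.01      ]
clampcorner [ 0.6797764  -0.11804797  0.01      ]
```

View pics/crop1.png

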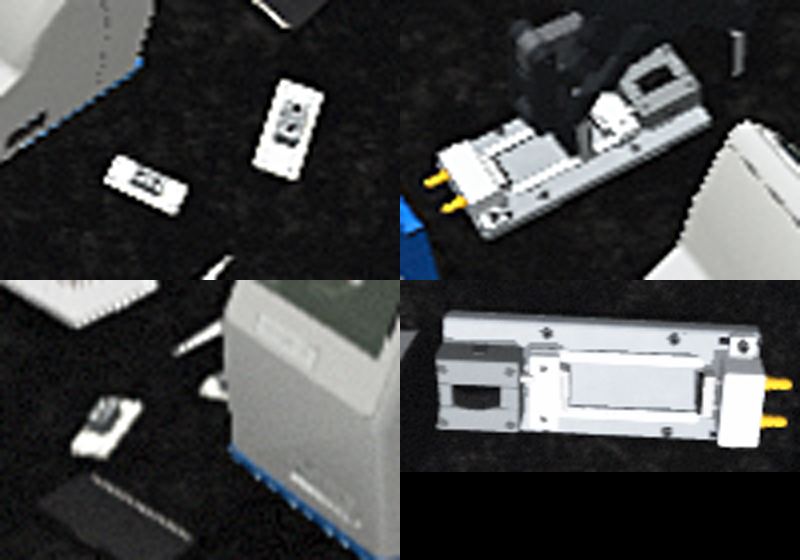

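```bash
cat >> h.py <<'E'
def rect(c,roi,z,thr=150,sat=60,v=True):
    """largest bright blob in roi (u0,v0,u1,v1) -> world rect on plane z: centre,(long,short),yaw deg"""
    u0,v0,u1,v1=roi; im=c["frame"][v0:v1,u0:u1].astype(int)
    m=((im.min(2)>thr)&(im.max(2)-im.min(2)<sat)).astype(np.uint8)
    k=max(cv2.findContours(m,cv2.RETR_EXTERNAL,cv2.CHAIN_APPROX_NONE)[0],key=cv2.contourArea)
    P=np.array([plane(c,p[0][0]+u0,p[0][1]+v0,z)[:2] for p in k],np.float32)
    r=cv2.boxPoints(cv2.minAreaRect(P*1000))/1000
    e=[r[1]-r[0],r[2]-r[1]]; L=[np.linalg.norm(x) for x in e]; i=int(np.argmax(L))
    return r.mean(0),(L[i],L[1-i]),(np.degrees(np.arctan2(e[i][1],e[i][0]))+90)%180-90
E
python3 - <<'E'
from h import *
import pickle
D=pickle.load(open("d0.pkl","rb")); s=D["side"];sc=D["scene"]
print("A",rect(s,(368,255,396,290),.006)); print("B",rect(s,(330,272,362,297),.006))
# instrument: corners (scene 800 coords)
for u,v in((305,297),(360,337),(435,293)): print("instr base",plane(sc,u*.7,v*.7,0))
for u,v in((362,228),(325,192),(388,205)): print([plane(sc,u*.7,v*.7,z).round(3) for z in(.15,.2)])
E
```

```text
A (array([0.4424817 , 0.26776224], dtype=float32), (np.float32(0.060489308), np.float32(0.02649587)), np.float32(31.42614))
B (array([0.5355499 , 0.24486423], dtype=float32), (np.float32(0.045560114), np.float32(0.020086521)), np.float32(-62.50631))
instr base [0.49568515 0.18304776 0.        ]
instr base [0.49965803 0.02083485 0.        ]
instr base [0.69314054 0.02093713 0.        ]
[array([0.588, 0.113, 0.15 ]), array([0.536, 0.049, 0.2  ])]
[array([0.623, 0.269, 0.15 ]), array([0.567, 0.19 , 0.2  ])]
[array([0.681, 0.145, 0.15 ]), array([0.62 , 0.078, 0.2  ])]
```

>>> send_rows(
  steps=[
    [[45, 0, -4, -1, 0], [45, 0, -4, -1, 0], [45, 4, -4, -1, 0], [45, 4.5, -4, 0, 0], [45, 4.5, 0, 0, 0], [45, 4.5, 0, 0, 0], [45, 4.5, 0, 0, 0], [45, 4.5, 0, 0, 0], [45, 0, 0, 0, 8.4], [45, 0, 0, 0, 8.4], [45, 0, 0, 0, 8.4], [45, 0, 0, 0, 8.4]],
  ],
  grip_force=30,
)

```text
t: 1.35
tcp_pos: [0.4518, 0.2524, 0.2595]
eef_rot: [[0.558, 0.83, -0.001], [0.83, -0.558, -0.0], [-0.001, -0.0, -1.0]]
ft_force: [-1.2, 0.1, 0.2]
opening: 0.0386
gripper_force: 0.0
```

>>> send_rows(
  steps=[
    [[45, 0, 0, 2.5, 8.4], [45, 0, 0, 2.5, 8.4], [45, 0, 0, 2.5, 8.4], [45, 0, 0, 2, 0], [45, 0, 0, 0, 0], [45, 0, 0, 0, 0]],
  ],
)

```text
t: 1.95
tcp_pos: [0.4518, 0.2521, 0.1651]
eef_rot: [[0.855, 0.518, -0.001], [0.518, -0.855, -0.0], [-0.001, -0.0, -1.0]]
ft_force: [-0.4, -0.3, 1.2]
opening: 0.0382
gripper_force: 0.0
```

Run:
```python
from h import *
w=cam("wrist"); save("w1",w["frame"])
s=robot.get_state();print(s["t"],s["tcp_pos"],s["eef_rot"],s["joint_pos"],s["opening"],s["ft_force"])
print(proj(w,[.4425,.2678,.006]),proj(w,[.4425,.2678,.02]))
try: print(rect(w,(150,150,420,419),.006))
except Exception as e: print(e)
```

```text
2.0 [0.45228021 0.25234615 0.16615535] [[ 8.55154581e-01  5.18371872e-01  1.11625336e-03]
 [ 5.18371587e-01 -8.55155303e-01  5.52879627e-04]
 [ 1.24116723e-03  1.05836480e-04 -9.99999224e-01]] [ 2.53941501e+01 -7.73259704e+00  8.98669037e+01  1.20070008e-03
  9.77943315e+01  8.41712066e+01] 0.03820753741020051 [-0.34270189 -0.74230082  0.09094527]
(np.float64(262.4709931400566), np.float64(192.49665672602174)) (np.float64(261.7332889520343), np.float64(195.96039407389418))
(array([0.2807168 , 0.30295533], dtype=float32), (np.float32(0.070359714), np.float32(0.051890537)), np.float32(-89.83203))
```

View pics/w1.png

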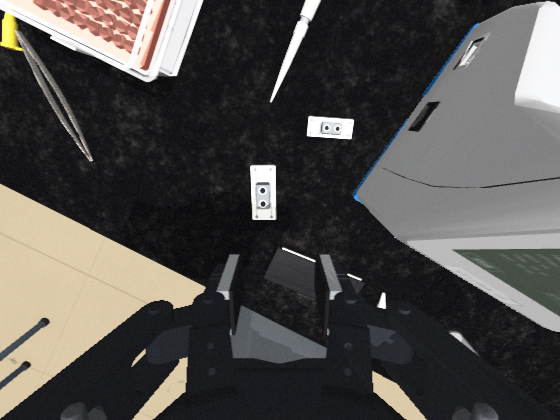

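Chip A (larger) is at (263,193), upright in the picture and aligned with the pads; the smaller decoy is at (330,128), instrument at right. Choice: A (60 mm measured, against 45 mm).

```bash
cat >> h.py <<'E'
def todelta(X):
    s=robot.get_state(); R=np.array(s["eef_rot"]); return (R.T@(np.array(X)-np.array(s["tcp_pos"])))*100
E
python3 - <<'E'
from h import *
w=cam("wrist"); 
c,L,y=rect(w,(235,155,295,230),.006,thr=130); print(c,L,y)
c2,L,y2=rect(w,(235,155,295,230),.006,thr=100); print(c2,L,y2)
print(todelta([c[0],c[1],.06]),todelta([c[0],c[1],.009]))
R=np.array(robot.get_state()["eef_rot"]); print("tool x yaw",np.degrees(np.arctan2(R[1,0],R[0,0])))
E
```

```text
[0.44245446 0.2673015 ] (np.float32(0.0585414), np.float32(0.02630138)) 31.229996
[0.44289976 0.26757136] (np.float32(0.059582714), np.float32(0.026301406)) 31.230362
[-0.11472861 -1.79515112 10.66380525] [-0.12618556 -1.79645126 15.76379221]
tool x yaw 31.218966663875786
```

>>> send_rows(
  steps=[
    [[45, 0, -1.8, 3.5, 0], [45, -0.1, 0, 4, 0], [45, 0, 0, 3.5, 0], [45, 0, 0, 2.5, 0], [45, 0, 0, 1.2, 0], [45, 0, 0, 0.5, 0], [45, 0, 0, 0.3, 0], [45, 0, 0, 0, 0]],
  ],
)

```text
t: 2.85
tcp_pos: [0.4427, 0.2675, 0.0115]
eef_rot: [[0.855, 0.518, 0.002], [0.518, -0.855, 0.001], [0.002, 0.0, -1.0]]
ft_force: [-0.8, 0.7, -0.4]
opening: 0.0381
gripper_force: 0.0
```

>>> send_rows(
  steps=[
    [[0, 0, 0, 0, 0], [0, 0, 0, 0, 0], [0, 0, 0, 0, 0], [0, 0, 0, 0, 0], [0, 0, 0, 0, 0], [0, 0, 0, 0, 0]],
  ],
)

```text
t: 3.45
tcp_pos: [0.4426, 0.2675, 0.0114]
eef_rot: [[0.855, 0.518, 0.002], [0.518, -0.855, 0.001], [0.002, 0.0, -1.0]]
ft_force: [-0.7, -0.1, 5.6]
opening: 0.0133
gripper_force: 31.0
```

>>> send_rows(
  steps=[
    [[0, 0, 0, -1, 0], [0, 0, 0, -3, 0], [0, 0, 0, -4, 0], [0, 0, 0, -4, 7.8], [0, 0, 0, -4.5, 7.8], [0, 0, 0, -4.5, 7.8], [0, 0, 0, -3, 7.8], [0, 0, 4, 0, 0], [0, 0, 4, 0, 0], [0, 0, 4, 0, 0], [0, 0, 4.5, 0, 0], [0, 0, 4.5, 0, 0]],
  ],
)

```text
t: 4.65
tcp_pos: [0.4412, 0.0556, 0.2502]
eef_rot: [[1.0, 0.001, -0.0], [0.001, -1.0, -0.0], [-0.0, 0.0, -1.0]]
ft_force: [0.6, -0.6, 0.0]
opening: 0.0128
gripper_force: 30.3
```

>>> send_rows(
  steps=[
    [[0, 0, 4.5, 0, 0], [0, 0, 4.5, 0, 0], [0, 0, 4, 0, 0], [0, 0, 4, 0, 0], [0, 1, 3.5, 3, 0], [0, 1, 0, 4, 0], [0, 0, 0, 4, 0], [0, 0, 0, 2, 0], [0, 0, 0, 0, 0], [0, 0, 0, 0, 0]],
  ],
)

```text
t: 5.65
tcp_pos: [0.4618, -0.1479, 0.1208]
eef_rot: [[1.0, 0.0, 0.0], [0.0, -1.0, -0.0], [0.0, 0.0, -1.0]]
ft_force: [1.6, -0.4, 0.7]
opening: 0.013
gripper_force: 30.2
```

Run:
```python
from h import *
import pickle
w=cam("wrist"); save("w2",w["frame"]); pickle.dump(w,open("w2.pkl","wb"))
s=robot.get_state();print(s["t"],s["tcp_pos"],s["eef_rot"],s["opening"],s["ft_force"])
```

```text
5.7 [ 0.46242176 -0.1481083   0.1219388 ] [[ 9.99997585e-01  1.36498016e-04  2.19344695e-03]
 [ 1.38444024e-04 -9.99999597e-01 -8.87064465e-04]
 [ 2.19332498e-03  8.87365993e-04 -9.99997201e-01]] 0.01326265019720449 [-0.36074009  0.5486737   0.30988506]
```

View pics/w2.png

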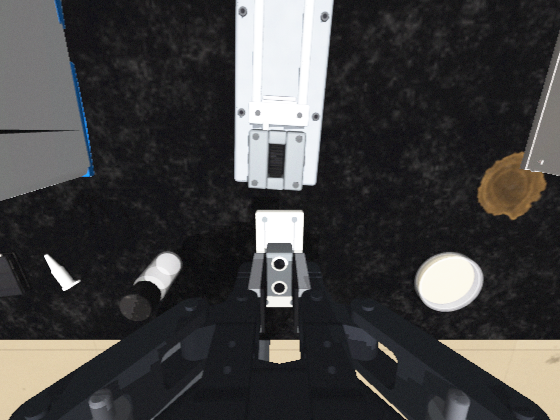

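Clamp end toward the robot at rows 183–187, columns 235–317, wheel slot at (277,160), jaw at (278,112); chip held squarely at (280,230). Moving on 7 cm to see the bar.

>>> send_rows(
  steps=[
    [[0, 3.5, 0, 0, 0], [0, 3.5, 0, 0, 0], [0, 0, 0, 0, 0], [0, 0, 0, 0, 0]],
  ],
)

```text
t: 6.1
tcp_pos: [0.5327, -0.148, 0.1215]
eef_rot: [[1.0, 0.001, 0.001], [0.001, -1.0, -0.001], [0.001, 0.001, -1.0]]
ft_force: [-0.1, 0.0, -1.1]
opening: 0.0131
gripper_force: 30.3
```

Run:
```python
from h import *
import pickle
w=cam("wrist"); pickle.dump(w,open("w3.pkl","wb"))
s=robot.get_state();print(s["tcp_pos"])
w2=pickle.load(open("w2.pkl","rb"))
a=cv2.resize(w2["frame"][0:200,220:340],(360,600),interpolation=cv2.INTER_CUBIC)
b=cv2.resize(w["frame"][0:280,200:360],(343,600),interpolation=cv2.INTER_CUBIC)
save("c3",np.hstack([a,b]))
```

```text
[ 0.53221858 -0.14805182  0.12160345]
```

View pics/c3.png

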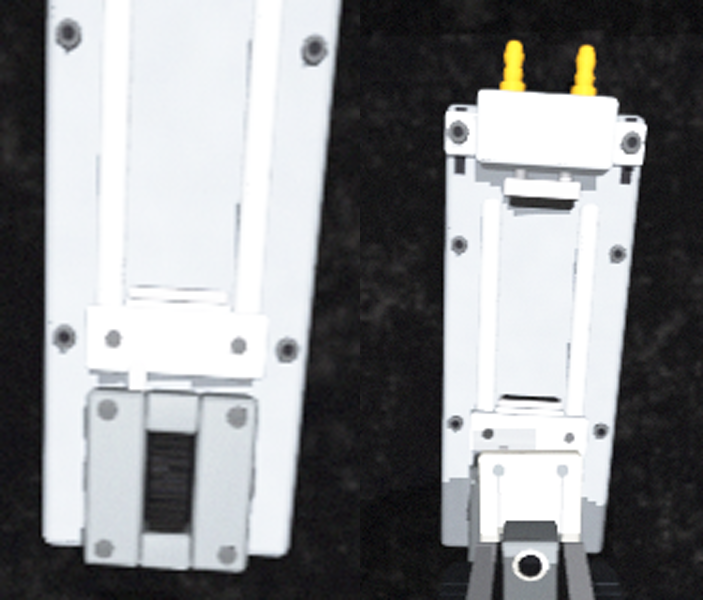

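Run:
```python
from h import *
import pickle
w=pickle.load(open("w3.pkl","rb")); w2=pickle.load(open("w2.pkl","rb"))
def edges(c,rows,z):
    g=c["frame"].min(2).astype(int); Lp=[];Rp=[]
    for v in rows:
        m=np.where(g[v,220:350]>110)[0]+220
        Lp.append(plane(c,m[0]-.5,v,z)[:2]); Rp.append(plane(c,m[-1]+.5,v,z)[:2])
    out=[]
    for P in(Lp,Rp):
        vx,vy,x,y=cv2.fitLine(np.array(P,np.float32)*1000,cv2.DIST_HUBER,0,.01,.01).ravel()
        if vx<0: vx,vy=-vx,-vy
        out.append((np.degrees(np.arctan2(vy,vx)),(y+(575-x)*vy/vx)))
    return out
for z in(.006,.008,.010,.012):
    for n,c,r in(("w3",w,range(85,220)),("w2",w2,range(5,120))):
        e=edges(c,r,z); print(z,n,np.round(e,2).tolist(),"width",e[0][1]-e[1][1],"mid@x575",(e[0][1]+e[1][1])/2)
q=lambda mx,my:(200+(mx-360)/2.144,my/2.144)
print("bar face top",plane(w,*q(541,198),.024))
print("pad face",[plane(w,*q(530,396),z).round(4) for z in(.02,.024,.026)])
print("jaw top front edge?",plane(w,*q(530,411),.028))
print("seal block L/R top",plane(w,*q(479,165),.036),plane(w,*q(617,168),.036))
print("rails inner: L",[plane(w,*q(*p),.0195).round(4) for p in((500,210),(497,390))],"R",[plane(w,*q(*p),.0195).round(4) for p in((581,210),(567,390))])
p=lambda x,y:(220+x/3,y/3)
print("slot ctr",plane(w2,*p(170,482),.034), "housing top corners",[plane(w2,*p(*k),.034).round(4) for k in((88,393),(253,400),(85,562),(247,569))])
print("plate end",[plane(w2,*p(*k),.008).round(4) for k in((45,545),(290,556))])
```

```text
0.006 w3 [[-3.3499999046325684, -112.19000244140625], [-3.0999999046325684, -186.0800018310547]] width 73.89757 mid@x575 -149.134
0.006 w2 [[-2.690000057220459, -112.05000305175781], [-3.049999952316284, -185.97000122070312]] width 73.92164 mid@x575 -149.00607
0.008 w3 [[-3.3499999046325684, -112.44000244140625], [-3.0999999046325684, -185.77000427246094]] width 73.3281 mid@x575 -149.1062
0.008 w2 [[-2.690000057220459, -112.33000183105469], [-3.049999952316284, -185.67999267578125]] width 73.35057 mid@x575 -149.00903
0.01 w3 [[-3.3499999046325684, -112.69999694824219], [-3.0999999046325684, -185.4600067138672]] width 72.75863 mid@x575 -149.07838
0.01 w2 [[-2.690000057220459, -112.62000274658203], [-3.049999952316284, -185.39999389648438]] width 72.77951 mid@x575 -149.01198
0.012 w3 [[-3.3499999046325684, -112.95999908447266], [-3.0999999046325684, -185.14999389648438]] width 72.18916 mid@x575 -149.05057
0.012 w2 [[-2.690000057220459, -112.91000366210938], [-3.049999952316284, -185.1199951171875]] width 72.20844 mid@x575 -149.01494
bar face top [ 0.62799778 -0.15196676  0.024     ]
pad face [array([ 0.5548, -0.1481,  0.02  ]), array([ 0.5557, -0.1481,  0.024 ]), array([ 0.5561, -0.1481,  0.026 ])]
jaw top front edge? [ 0.55062779 -0.14812616  0.028     ]
seal block L/R top [ 0.63739799 -0.13094452  0.036     ] [ 0.63652357 -0.1771412   0.036     ]
rails inner: L [array([ 0.6242, -0.1371,  0.0195]), array([ 0.5571, -0.135 ,  0.0195])] R [array([ 0.6242, -0.1667,  0.0195]), array([ 0.5571, -0.1629,  0.0195])]
slot ctr [ 0.50637611 -0.14593273  0.034     ] housing top corners [array([ 0.5289, -0.1252,  0.034 ]), array([ 0.5271, -0.1671,  0.034 ]), array([ 0.4849, -0.123 ,  0.034 ]), array([ 0.483 , -0.1666,  0.034 ])]
plate end [array([ 0.4838, -0.1085,  0.008 ]), array([ 0.4805, -0.1815,  0.008 ])]
```

>>> send_rows(
  steps=[
    [[0, 3, 0.1, 0, 0], [0, 2.9, 0.1, 0, 0], [0, 0.05, 0, 1, 3.05], [0, 0, 0, 3, 0], [0, 0, 0, 2.5, 0], [0, 0, 0, 1, 0], [0, 0, 0, 0, 0], [0, 0, 0, 0, 0]],
  ],
)

```text
t: 6.95
tcp_pos: [0.5918, -0.1503, 0.047]
eef_rot: [[0.999, -0.053, 0.002], [-0.053, -0.999, -0.001], [0.002, 0.001, -1.0]]
ft_force: [0.2, -1.0, 0.1]
opening: 0.013
gripper_force: 30.3
```

Run:
```python
from h import *
s=robot.get_state();print(s["t"],s["tcp_pos"],s["ft_force"]); R=np.array(s["eef_rot"]);print(np.degrees(np.arctan2(R[1,0],R[0,0])),todelta([.592,-.1500,.0254]))
c=cam("side"); sc=cam("scene"); w=cam("wrist")
a=cv2.resize(w["frame"][150:300,200:360],(427,400),interpolation=cv2.INTER_CUBIC)
u,v=map(int,proj(sc,[.592,-.15,.04])); b=cv2.resize(sc["frame"][v-37:v+38,u-35:u+35],(373,400),interpolation=cv2.INTER_CUBIC)
save("c4",np.hstack([a,b]))
```

```text
6.95 [ 0.59175374 -0.1502644   0.04698463] [ 0.18067614 -1.00654344  0.1430394 ]
-3.0629935501332195 [ 0.0181716  -0.02913683  2.15849249]
```

View pics/c4.png

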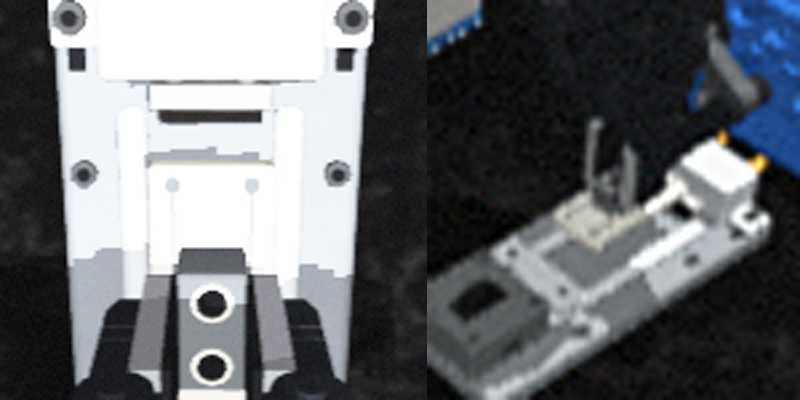

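The chip (columns 147–276) is centred between the rails (122, 300) and on the seal bar (149–274). Lowering.

>>> send_rows(
  steps=[
    [[0, 0, 0, 0.6, 0], [0, 0, 0, 0.5, 0], [0, 0, 0, 0.4, 0], [0, 0, 0, 0.25, 0], [0, 0, 0, 0.2, 0], [0, 0, 0, 0, 0], [0, 0, 0, 0, 0]],
  ],
)

```text
t: 7.8
tcp_pos: [0.5914, -0.1499, 0.0255]
eef_rot: [[0.999, -0.053, 0.0], [-0.053, -0.999, -0.0], [0.0, 0.0, -1.0]]
ft_force: [-0.3, -0.1, 0.8]
opening: 0.0128
gripper_force: 30.3
```

>>> send_rows(
  steps=[
    [[0, 0, 0, 0.04, 0], [0, 0, 0, 0, 0], [35, 0, 0, 0, 0], [35, 0, 0, 0, 0], [35, 0, 0, 0, 0], [35, 0, 0, 0, 0], [35, 0, 0, 0, 0]],
  ],
)

```text
t: 8.5
tcp_pos: [0.5912, -0.1499, 0.025]
eef_rot: [[0.999, -0.053, -0.0], [-0.053, -0.999, 0.0], [-0.0, -0.0, -1.0]]
ft_force: [0.6, -0.7, -0.2]
opening: 0.0302
gripper_force: 0.0
```

>>> send_rows(
  steps=[
    [[35, 0, 0, -1, 0], [35, 0, 0, -2, 0], [35, 0, 0, -3, 0], [35, -4, 0, -3, 0], [20, -4, 0, 0, 0], [0, -3, 0, 0, 0], [0, 0, 0, 0, 0], [0, 0, 0, 0, 0], [0, 0, 0, 0, 0]],
  ],
)

```text
t: 9.4
tcp_pos: [0.4823, -0.1442, 0.1158]
eef_rot: [[0.999, -0.053, 0.001], [-0.053, -0.999, -0.0], [0.001, 0.0, -1.0]]
ft_force: [-1.0, 0.0, -0.4]
opening: 0.0002
gripper_force: 0.0
```

Run:
```python
from h import *
import pickle
w=cam("wrist"); pickle.dump(w,open("w5.pkl","wb")); save("c5",cv2.resize(w["frame"][0:300,190:370],(360,600),interpolation=cv2.INTER_CUBIC))
s=robot.get_state();print(s["t"],s["tcp_pos"],s["ft_force"],s["opening"])
print("wheel apex delta",todelta([.5061,-.1455,.039]))
```

```text
9.45 [ 0.48229025 -0.14417917  0.11547604] [ 0.12695658 -0.59093121  0.29073431] 8.228398743243219e-06
wheel apex delta [2.37901161e+00 4.74091850e-03 7.64935428e+00]
```

View pics/c5.png

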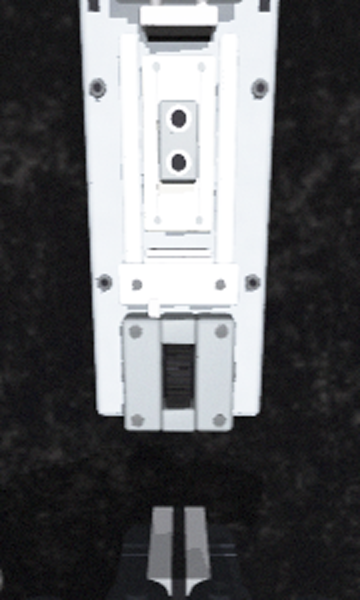

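Run:
```python
from h import *
import pickle
w=pickle.load(open("w5.pkl","rb")); q=lambda x,y:(190+x/2,y/2)
a=plane(w,*q(178,377),.034); print("slot",a, todelta([a[0],a[1],.039]))
print("chip far/near end top",plane(w,*q(178,56),.02),plane(w,*q(178,231),.02),"bar",plane(w,*q(178,27),.024),"pad front",plane(w,*q(178,249),.024))
g=w["frame"].min(2); print(g[180:220:4,262:296:2])
```

```text
slot [ 0.50571563 -0.14538504  0.034     ] [ 2.34001921e+00 -4.70244827e-03  7.64932442e+00]
chip far/near end top [ 0.61996205 -0.15144932  0.02      ] [ 0.56052571 -0.14829975  0.02      ] bar [ 0.62775326 -0.15185924  0.024     ] pad front [ 0.55392716 -0.14794715  0.024     ]
[[213 214 215 208 131  35  50  48  46  46  41  41  46 163 215 215 213]
 [209 211 215 205 136  36  63  68  60  34  31  47  41 162 213 213 213]
 [211 213 211 209 140  33  46  42  47  48  43  43  38 164 214 213 214]
 [213 212 212 209 140  34  40  39  41  40  43  42  40 168 211 212 209]
 [212 210 212 208 143  31  44  46  46  49  47  42  35 168 210 212 211]
 [211 212 207 209 146  58  41  41  39  38  39  41  69 170 212 213 210]
 [210 209 210 207 147 125 106 108 108 110 131 144 131 169 210 209 208]
 [204 205 210 207 159 206 214 213 214 209 209 210 197 164 210 209 208]
 [207 209 209 208 158 200 208 209 208 210 207 206 192 160 211 207 209]
 [ 28  19  25  22  16  21  19  22  21  26  22  28  39  33  30  39  29]]
```

>>> send_rows(
  steps=[
    [[0, 2, 0, 2, 0], [0, 0, 0, 3, 0], [0, 0, 0, 1.5, 0], [0, 0, 0, 0.5, 0], [0, 0, 0, 0, 0], [0, 0, 0, 0, 0]],
  ],
)

```text
t: 10.05
tcp_pos: [0.5021, -0.1454, 0.0464]
eef_rot: [[0.999, -0.053, 0.002], [-0.053, -0.999, -0.001], [0.002, 0.001, -1.0]]
ft_force: [0.4, -0.0, -0.3]
opening: 0.0001
gripper_force: 0.0
```

>>> send_rows(
  steps=[
    [[0, -0.3, 0, 0.3, 0], [0, 0, 0, 0.2, 0], [0, 0, 0, 0.1, 0], [0, 0, 0, 0.05, 0], [0, 0, 0, 0, 0]],
  ],
)

```text
t: 10.55
tcp_pos: [0.4985, -0.145, 0.0389]
eef_rot: [[0.999, -0.053, 0.0], [-0.053, -0.999, -0.0], [0.0, 0.0, -1.0]]
ft_force: [-1.0, -0.4, 0.8]
opening: 0.0
gripper_force: 0.7
```

>>> send_rows(
  steps=[
    [[0, 0, 0, 0.05, 0], [0, 0, 0, 0, 0]],
  ],
)

```text
t: 10.75
tcp_pos: [0.4985, -0.1451, 0.0388]
eef_rot: [[0.999, -0.053, 0.0], [-0.053, -0.999, -0.0], [0.0, 0.0, -1.0]]
ft_force: [-2.0, 0.6, 4.9]
opening: 0.0001
gripper_force: 2.3
```

>>> send_rows(
  steps=[
    [[0, 0, 0, 0.05, 0], [0, 0, 0, 0, 0]],
  ],
)

```text
t: 10.95
tcp_pos: [0.4986, -0.1451, 0.0387]
eef_rot: [[0.999, -0.053, 0.001], [-0.053, -0.999, -0.0], [0.001, 0.0, -1.0]]
ft_force: [-3.6, 1.6, 7.9]
opening: 0.0003
gripper_force: 3.7
```

>>> send_rows(
  steps=[
    [[0, 0.2, 0, 0, 0], [0, 0.3, 0, 0, 0], [0, 0.2, 0, 0, 0]],
  ],
)

```text
t: 11.25
tcp_pos: [0.5059, -0.1455, 0.0388]
eef_rot: [[0.999, -0.053, 0.001], [-0.053, -0.999, -0.0], [0.001, 0.0, -1.0]]
ft_force: [-3.5, 0.8, 8.7]
opening: -0.0
gripper_force: 3.8
```

>>> send_rows(
  steps=[
    [[0, 0.3, 0, 0, 0], [0, 0.3, 0, 0, 0], [0, 0.2, 0, 0, 0]],
  ],
)

```text
t: 11.55
tcp_pos: [0.5139, -0.1459, 0.0388]
eef_rot: [[0.999, -0.053, 0.001], [-0.053, -0.999, -0.0], [0.001, 0.0, -1.0]]
ft_force: [-3.1, 0.7, 7.0]
opening: -0.0002
gripper_force: 3.7
```

>>> send_rows(
  steps=[
    [[0, 0, 0, -0.5, 0], [0, -0.8, 0, -0.3, 0], [0, -0.7, 0, 0, 0], [0, 0, 0, 0, 0], [0, 0, 0, 0, 0]],
  ],
)

```text
t: 12.05
tcp_pos: [0.498, -0.145, 0.0454]
eef_rot: [[0.999, -0.053, -0.0], [-0.053, -0.999, 0.0], [-0.0, -0.0, -1.0]]
ft_force: [-0.5, -0.6, -0.5]
opening: -0.0
gripper_force: 0.0
```

```bash
cat >> h.py <<'E'
def gaps(w):
    """along the channel axis, brightness profile in world x (plane z=.02), for pad/chip edges"""
    for x in np.arange(.545,.566,.0005):
        y=-.14905-(x-.575)*.0534; vals=[]
        for o in(-.006,0,.006):
            u,v=proj(w,[x,y+o,.02]); vals.append(int(w["frame"][int(round(v)),int(round(u))].min()))
        print(f"{x*1000:.1f}",vals,end="; ")
E
python3 - <<'E'
from h import *
w=cam("wrist"); gaps(w); s=robot.get_state(); print(s["tcp_pos"])
E
```

```text
545.0 [254, 254, 254]; 545.5 [254, 254, 254]; 546.0 [254, 254, 254]; 546.5 [254, 254, 254]; 547.0 [254, 254, 254]; 547.5 [254, 254, 254]; 548.0 [254, 254, 254]; 548.5 [254, 254, 254]; 549.0 [254, 254, 254]; 549.5 [254, 254, 254]; 550.0 [254, 254, 254]; 550.5 [254, 254, 254]; 551.0 [253, 254, 254]; 551.5 [218, 253, 253]; 552.0 [254, 217, 253]; 552.5 [254, 254, 215]; 553.0 [254, 254, 247]; 553.5 [254, 253, 254]; 554.0 [239, 221, 253]; 554.5 [210, 221, 228]; 555.0 [241, 184, 189]; 555.5 [245, 240, 240]; 556.0 [248, 246, 246]; 556.5 [249, 248, 246]; 557.0 [249, 250, 248]; 557.5 [117, 121, 249]; 558.0 [23, 29, 121]; 558.5 [169, 172, 31]; 559.0 [223, 172, 173]; 559.5 [226, 225, 226]; 560.0 [156, 157, 227]; 560.5 [158, 149, 227]; 561.0 [252, 191, 227]; 561.5 [254, 251, 214]; 562.0 [254, 254, 251]; 562.5 [254, 254, 254]; 563.0 [254, 254, 254]; 563.5 [252, 254, 254]; 564.0 [244, 254, 254]; 564.5 [244, 254, 254]; 565.0 [248, 254, 250]; 565.5 [253, 254, 252]; [ 0.49818914 -0.14496336  0.04537714]
```

>>> send_rows(
  steps=[
    [[0, 0, 0, 0.5, 0], [0, 0, 0, 0.15, 0], [0, 0, 0, 0.1, 0], [0, 0, 0, 0, 0]],
  ],
)

```text
t: 12.5
tcp_pos: [0.4985, -0.145, 0.0388]
eef_rot: [[0.999, -0.053, -0.0], [-0.053, -0.999, -0.0], [-0.0, 0.0, -1.0]]
ft_force: [-1.8, 1.2, 4.8]
opening: -0.0002
gripper_force: 2.7
```

>>> send_rows(
  steps=[
    [[0, 0.1, 0, 0.04, 0], [0, 0.3, 0, 0, 0], [0, 0.3, 0, 0, 0]],
  ],
)

```text
t: 12.8
tcp_pos: [0.5057, -0.1454, 0.0388]
eef_rot: [[0.999, -0.053, 0.0], [-0.053, -0.999, -0.0], [0.0, 0.0, -1.0]]
ft_force: [-2.9, 1.0, 7.3]
opening: -0.0002
gripper_force: 3.8
```

>>> send_rows(
  steps=[
    [[0, 0.2, 0, 0, 0], [0, 0.2, 0, 0, 0]],
  ],
)

```text
t: 13.0
tcp_pos: [0.5097, -0.1456, 0.0388]
eef_rot: [[0.999, -0.053, 0.0], [-0.053, -0.999, -0.0], [0.0, 0.0, -1.0]]
ft_force: [-3.3, 1.2, 7.9]
opening: 0.0002
gripper_force: 3.8
```

>>> send_rows(
  steps=[
    [[0, 0.2, 0, 0, 0], [0, 0.2, 0, 0, 0]],
  ],
)

```text
t: 13.2
tcp_pos: [0.5137, -0.1458, 0.0388]
eef_rot: [[0.999, -0.053, 0.0], [-0.053, -0.999, -0.0], [0.0, 0.0, -1.0]]
ft_force: [-3.1, 0.2, 7.9]
opening: 0.0
gripper_force: 3.7
```

>>> send_rows(
  steps=[
    [[0, 0, 0, -0.5, 0], [0, -0.8, 0, -0.3, 0], [0, -0.7, 0, 0, 0], [0, 0, 0, 0, 0], [0, 0, 0, 0, 0]],
  ],
)

```text
t: 13.7
tcp_pos: [0.4981, -0.145, 0.0455]
eef_rot: [[0.999, -0.053, -0.0], [-0.053, -0.999, 0.0], [-0.0, -0.0, -1.0]]
ft_force: [0.2, -0.3, -0.1]
opening: 0.0001
gripper_force: 0.0
```

Run:
```python
from h import *
w=cam("wrist"); save("c6",cv2.resize(w["frame"][60:220,230:330],(480,600),interpolation=cv2.INTER_CUBIC)); F=[]
for i in range(6): w=cam("wrist"); F.append(robot.get_state()["ft_force"])
print(np.mean(F,0),np.std(F,0),robot.get_state()["t"])
import pickle; pickle.dump(w,open("w6.pkl","wb"))
```

```text
[-0.0330788  -0.36925924 -0.27561272] [0.35585398 0.60755488 0.53611429] 14.05
```

View pics/c6.png

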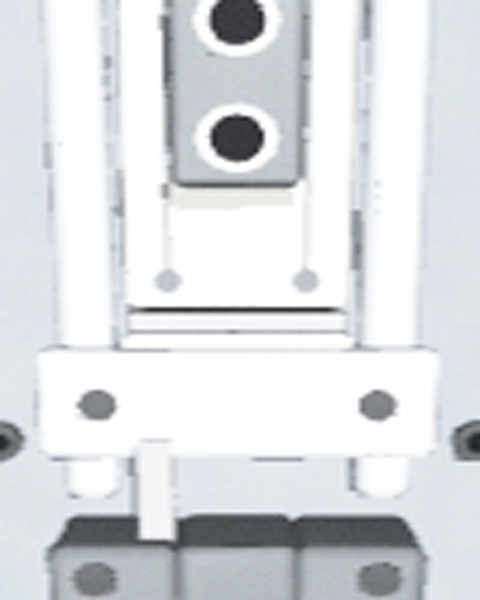

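The pad is now against the chip's near end (row 308), chip straight; next the far gap to the bar.

Run:
```python
from h import *
import pickle
for n in("w5","w6"):
    w=pickle.load(open(n+".pkl","rb")); print(n,[round(x) for x in proj(w,[.62,-.1515,.02])])
    for x in np.arange(.612,.634,.0007):
        y=-.14905-(x-.575)*.0534
        u,v=proj(w,[x,y-.003,.02]); print(f"{x*1000:.1f}:{int(w['frame'][int(round(v)),int(round(u))].min())}" if 0<=v<420 else "-",end=" ")
    print()
```

```text
w5 [279, 28]
612.0:255 612.7:255 613.4:255 614.1:255 614.8:255 615.5:255 616.2:255 616.9:255 617.6:255 618.3:255 619.0:255 619.7:255 620.4:232 621.1:239 621.8:239 622.5:178 623.2:171 623.9:167 624.6:46 625.3:18 626.0:14 626.7:39 627.4:50 628.1:53 628.8:50 629.5:194 630.2:251 630.9:254 631.6:254 632.3:254 633.0:254 633.7:254 
w6 [279, 25]
612.0:254 612.7:254 613.4:254 614.1:254 614.8:254 615.5:254 616.2:254 616.9:254 617.6:254 618.3:254 619.0:254 619.7:254 620.4:254 621.1:254 621.8:165 622.5:141 623.2:143 623.9:140 624.6:34 625.3:12 626.0:12 626.7:29 627.4:43 628.1:40 628.8:42 629.5:115 630.2:215 - - - - -
```

>>> send_rows(
  steps=[
    [[0, 0, 0, 0.5, 0], [0, 0, 0, 0.15, 0], [0, 0, 0, 0.12, 0], [0, 0.2, 0, 0, 0], [0, 0.2, 0, 0, 0], [0, 0.2, 0, 0, 0]],
  ],
)

```text
t: 14.65
tcp_pos: [0.5044, -0.1453, 0.0389]
eef_rot: [[0.999, -0.053, -0.0], [-0.053, -0.999, -0.0], [-0.0, 0.0, -1.0]]
ft_force: [-3.4, 0.8, 6.4]
opening: 0.0002
gripper_force: 3.1
```

>>> send_rows(
  steps=[
    [[0, 0.1, 0, 0, 0], [0, 0.1, 0, 0, 0]],
  ],
)

```text
t: 14.85
tcp_pos: [0.5064, -0.1454, 0.0388]
eef_rot: [[0.999, -0.053, -0.0], [-0.053, -0.999, -0.0], [-0.0, 0.0, -1.0]]
ft_force: [-2.0, 1.5, 6.1]
opening: 0.0002
gripper_force: 3.1
```

>>> send_rows(
  steps=[
    [[0, 0.1, 0, 0, 0], [0, 0.1, 0, 0, 0]],
  ],
)

```text
t: 15.05
tcp_pos: [0.5084, -0.1455, 0.0389]
eef_rot: [[0.999, -0.053, -0.0], [-0.053, -0.999, -0.0], [-0.0, 0.0, -1.0]]
ft_force: [-3.0, 0.7, 6.4]
opening: 0.0001
gripper_force: 3.1
```

>>> send_rows(
  steps=[
    [[0, 0.1, 0, 0, 0], [0, 0.1, 0, 0, 0]],
  ],
)

```text
t: 15.25
tcp_pos: [0.5104, -0.1456, 0.0389]
eef_rot: [[0.999, -0.053, -0.0], [-0.053, -0.999, -0.0], [-0.0, 0.0, -1.0]]
ft_force: [-3.3, 1.0, 6.4]
opening: -0.0001
gripper_force: 3.1
```

>>> send_rows(
  steps=[
    [[0, 0.1, 0, 0, 0], [0, 0.1, 0, 0, 0]],
  ],
)

```text
t: 15.45
tcp_pos: [0.5123, -0.1457, 0.0389]
eef_rot: [[0.999, -0.053, -0.0], [-0.053, -0.999, -0.0], [-0.0, 0.0, -1.0]]
ft_force: [-4.0, 0.2, 6.2]
opening: -0.0001
gripper_force: 3.3
```

>>> send_rows(
  steps=[
    [[0, 0.1, 0, 0, 0]],
  ],
)

```text
t: 15.55
tcp_pos: [0.5131, -0.1458, 0.0388]
eef_rot: [[0.999, -0.053, -0.001], [-0.053, -0.999, -0.0], [-0.001, 0.0, -1.0]]
ft_force: [-4.4, 1.8, 6.2]
opening: 0.0001
gripper_force: 3.5
```

```bash
cat >> h.py <<'E'
def force(n=6):
    F=[]
    for i in range(n): w=cam("wrist"); F.append(robot.get_state()["ft_force"])
    s=robot.get_state(); R=np.array(s["eef_rot"]); f=np.mean(F,0); print("level %.2f side %.2f press %.2f"%(-f@R[:,0],f@R[:,1],f[2]),"t",s["t"],"tcp",np.round(s["tcp_pos"],4)); return w
def ends(w):
    for x in np.arange(.615,.631,.0005):
        y=-.14905-(x-.575)*.0534
        u,v=proj(w,[x,y-.003,.02]); print(f"{x*1000:.1f}:{int(cv2.getRectSubPix(w['frame'],(1,1),(u,v)).min())}" if 0<=v<420 else "-",end=" ")
    print()
E
python3 -c "
from h import *
ends(force())"
```

```text
level 3.86 side -0.77 press 6.61 t 15.85 tcp [ 0.5132 -0.1458  0.0388]
615.0:253 615.5:252 616.0:252 616.5:252 617.0:252 617.5:253 618.0:253 618.5:253 619.0:252 619.5:252 620.0:252 620.5:252 621.0:252 621.5:252 622.0:253 622.5:252 623.0:252 623.5:252 624.0:252 624.5:242 625.0:214 625.5:72 626.0:13 626.5:28 627.0:39 627.5:39 628.0:38 628.5:39 629.0:40 629.5:88 630.0:203 630.5:241 631.0:247
```

>>> send_rows(
  steps=[
    [[0, 0.03, 0, 0, 0], [0, 0, 0, 0, 0]],
  ],
)

```text
t: 16.05
tcp_pos: [0.5133, -0.1458, 0.0388]
eef_rot: [[0.999, -0.053, -0.001], [-0.053, -0.999, 0.0], [-0.001, 0.0, -1.0]]
ft_force: [-3.8, 1.8, 7.7]
opening: 0.0001
gripper_force: 3.4
```

```bash
python3 -c "
from h import *
force(10)"
```

```text
level 4.27 side -0.69 press 6.73 t 16.55 tcp [ 0.5133 -0.1458  0.0388]
```

>>> send_rows(
  steps=[
    [[0, 0.03, 0, 0, 0], [0, 0, 0, 0, 0]],
  ],
)

```text
t: 16.75
tcp_pos: [0.5136, -0.1458, 0.0388]
eef_rot: [[0.999, -0.053, -0.001], [-0.053, -0.999, 0.0], [-0.001, 0.0, -1.0]]
ft_force: [-5.0, 0.9, 6.7]
opening: 0.0
gripper_force: 3.5
```

```bash
python3 -c "
from h import *
force(12)"
```

```text
level 4.55 side -1.10 press 6.95 t 17.35 tcp [ 0.5136 -0.1458  0.0388]
```

>>> send_rows(
  steps=[
    [[0, 0, 0, -0.1, 0], [0, 0, 0, -0.2, 0], [0, 0, 0, -0.5, 0], [0, -1, 0, -2, 0], [0, -1, 0, -4, 0], [0, 0, 0, -2, 0], [0, 0, 0, 0, 0], [0, 0, 0, 0, 0], [0, 0, 0, 0, 0]],
  ],
)

```text
t: 18.25
tcp_pos: [0.4934, -0.1445, 0.1243]
eef_rot: [[0.999, -0.053, -0.002], [-0.053, -0.999, 0.001], [-0.002, -0.001, -1.0]]
ft_force: [-0.1, -0.0, -0.4]
opening: 0.0
gripper_force: 0.0
```

```bash
python3 -c "
from h import *
w=force(4); ends(w); save('c7',cv2.resize(w['frame'][0:230,190:370],(470,600),interpolation=cv2.INTER_CUBIC))"
```

```text
level -0.16 side -0.02 press -0.12 t 18.45 tcp [ 0.4936 -0.1446  0.1247]
615.0:255 615.5:255 616.0:255 616.5:255 617.0:255 617.5:255 618.0:255 618.5:255 619.0:255 619.5:255 620.0:255 620.5:255 621.0:255 621.5:255 622.0:255 622.5:255 623.0:255 623.5:255 624.0:255 624.5:248 625.0:192 625.5:93 626.0:32 626.5:36 627.0:47 627.5:50 628.0:47 628.5:50 629.0:66 629.5:121 630.0:238 630.5:250 631.0:254
```

View pics/c7.png

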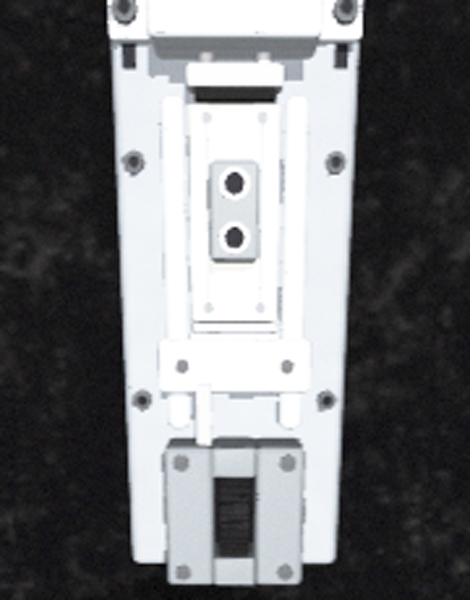

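The chip lies straight between pad (row 325) and the bar's rubber (row 102); the stiff rise in level force, from 3.1 to 4.55 N, implies a squeeze of about 6–7 N.

```bash
python3 -c "
from rig import robot
print(robot.sign_off())"
```

```text
the job is handed in; nothing more can be done
None
```

The larger chip lies flat in the channel and is clamped against the seal bar at an estimated 6–7 N, worked out from the force felt at the wheel; the hand is clear and the job was handed in at about 18 s (no verdict returned).

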